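Kit the passed gears and the missing bearing at the inspection bench

ROBOT

A 6-joint arm with a two-finger parallel gripper is mounted at the origin on the work surface. World frame = base frame: x ahead of the robot, y to its left, z up, the work surface at z = 0. Lengths are in m, angles in rad, forces in N, time in s.
With the tool pointing down it reaches from about 0.35 to 0.975 m from the base axis. Payload 4.9 kg.
Tool frame: the origin (TCP) lies between the finger pads; the fingertips stand 14 mm ahead of it and the grasp point (between the pads) lies 5 mm behind it (manip.finger_overhang is the distance from the TCP to the fingertips, in m); z points along the fingers, y is the line along which they close (so a half turn about z gives the same grasp; the last joint's range is limited). The gripper opens to 85 mm and grips with 20 to 120 N. Pads are 22 mm wide; open, the fingers measure 114 mm over their backs; the gripper's body (76 mm by 85 mm) begins 54 mm behind the grasp point. The pads swing forward as they close: fully open they stand 13 mm farther back than shut.
Start: joints at [-1.313, 0.053, 1.613, -0, 1.476, -0.119], TCP at [0.23, -0.581, 0.245] pointing down, gripper open.
Joint ranges: [-3.01, 3.01], [-1.01, 2.22], [0.06, 2.58], [-1.02, 4.17], [0.09, 2.62], [-3.14, 3.14]. Speed limits (rad/s): [2.57, 2.57, 3.14, 3.14, 3.14, 3.14].

INTERFACE

Orientations are given as a unit quaternion [w, x, y, z].
In Python, from plant import manip, grab_frame gives the robot as it stands.
- The arm moves only by the tool servo_tool, never from a script. Its argument "deltas" is a list that holds one entry, the list of rows, each a list of 5 numbers: the opening in per cent of the stroke, from 0 (shut) to 100 (fully open), then the shift along the world's x, y, z in m, then the turn about the world's z in degrees. A call has exactly 8 rows; each row shifts and turns the commanded pose from where the row before left it; what a row does not reach is not made up. A row lasts 1/10 s, in which the tool goes at most 50 mm and 8.59 degrees, less where a joint would pass 70% of its speed; a pose out of reach is approached as far as the arm can. A call is refused whole if a number of a shift passes 0.05 or a number of a turn 8.59, either way. A call with a gripper value outside its range is refused whole. The fingers move at their own pace and stop on an object; the grip force is fixed at half the most. Time passes only in rows, so rows that do not move let the fingers close, or fill a call up. It gives the time, the measured TCP pose, the force, the opening and the grip force at its end, in the units of the state.
- manip.state(): the state, without advancing time (a new reading comes with each control period).
- grab_frame(name): name is "scene" or "top"; returns a dict with "pixels" (400x640x3 uint8, red, green, blue), "z_map" (400x640 float32, m along the optical axis (not along the pixel's ray), 0 where there is no reading), "fx", "fy", "cx", "cy" (pixels), "rvec" (rotation vector, rad) and "tvec" (3), from world to camera coordinates, as OpenCV has them. Camera axes: x right, y down, z forward; pixel columns grow to the right and rows downward; lengths in m; the calibration is good to about 2 mm. A picture is of the moment at which its call begins.
- manip.job_done(): hands the job in; it is judged then, once.
The state is a dict: "time": time; "joint_pos": joint angles; "joint_vel": joint speeds; "joint_efforts": joint torques, N m; "tool_pos": TCP position; "tool_rot": TCP orientation; "contact_force": force on the tool from outside, world axes, zero at the start; "ft_torque": the same for the moment, N m; "gripper_width": opening from 0.0 (shut) to 1.0 (fully open); "grasp_force": force on a finger pad.
Only numpy, scipy, OpenCV 4.12 (cv2) and the standard library are available. Lean on these libraries where they do the work, as an engineer would, in place of code of your own. Each camera call takes 0.05 s, during which the arm holds its last target. There are 200 camera calls.

TASK

Make up the kit in the blue tray: put the three gears with a green band flat onto the tray's spindle, the large one at the bottom, the medium one on it and the small one on top, and set the loose brass bearing upright into the empty place between the two bearings in the grey rack without disturbing those. Leave the two rejected gears with a red band lying where they are, and let go of everything.

Things in the scene. Friction and masses are not known exactly. Their poses are not given: they have to be found in the camera images.
- gear_large: Large passed gear: black flat ring gear lying flat, teeth around the rim, outer diameter 64 mm, thickness 14 mm, plain through bore 22 mm; its upper face carries a green painted band. Origin at the centre of its underside, z up; round, so yaw is of no matter. Loose.
- gear_medium: Medium passed gear: black flat ring gear lying flat, teeth around the rim, outer diameter 50 mm, thickness 14 mm, plain through bore 22 mm; its upper face carries a green painted band. Origin at the centre of its underside, z up; round, so yaw is of no matter. Loose.
- gear_small: Small passed gear: black flat ring gear lying flat, teeth around the rim, outer diameter 38 mm, thickness 14 mm, plain through bore 22 mm; its upper face carries a green painted band. Origin at the centre of its underside, z up; round, so yaw is of no matter. Loose.
- bearing: Brass plain bearing, a smooth upright ring of outer diameter 40 mm, bore 24 mm, height 26 mm, lower outer rim slightly bevelled. Origin at the centre of its underside, z along its axis, up. Loose. This one stands on the bench away from the tray; it is to go into the rack.
- reject_medium: Rejected medium gear: black flat ring gear lying flat, teeth around the rim, outer diameter 50 mm, thickness 14 mm, plain through bore 22 mm; its upper face carries a red painted band. Origin at the centre of its underside, z up; round, so yaw is of no matter. Loose. Stays where it is.
- reject_small: Rejected small gear: black flat ring gear lying flat, teeth around the rim, outer diameter 38 mm, thickness 14 mm, plain through bore 22 mm; its upper face carries a red painted band. Origin at the centre of its underside, z up; round, so yaw is of no matter. Loose. Stays where it is.
- stand: Spindle stand, fixed in the blue tray: round aluminium base, diameter 68 mm, 6 mm thick, with a central upright steel spindle, diameter 10 mm, its pointed tip 56 mm above the origin. Origin: centre of the base's underside (4 mm above the bench), z up. Gears lie 6, 20 and 34 mm above it. The fixed tray, 230 x 210 mm, rim 12 mm above the bench, holds stand and rack side by side.
- rack: Grey trough fixed in the blue tray beside the stand (centres 104 mm apart or more): 144 mm long (y axis), 62 mm wide (x axis), floor 4 mm thick, 4 mm walls with tops 10 mm above the origin, inside 136 x 54 mm. Origin: centre of its underside (4 mm above the bench), at the middle of the empty place; z up. Bearings stand at y = +44 and -44 mm; the gap between them is 48 mm.
- neighbour_a: Brass plain bearing, a smooth upright ring of outer diameter 40 mm, bore 24 mm, height 26 mm, lower outer rim slightly bevelled. Origin at the centre of its underside, z along its axis, up. Loose. Stands already in the rack at its +y end; must not be disturbed.
- neighbour_b: Brass plain bearing, a smooth upright ring of outer diameter 40 mm, bore 24 mm, height 26 mm, lower outer rim slightly bevelled. Origin at the centre of its underside, z along its axis, up. Loose. Stands already in the rack at its -y end; must not be disturbed.

How it is judged:
On the way, in this order (a step that is already met when the one before it is completed fails the run):
1. the large green gear is on the spindle, down on the base (horizontal distance between gear_large and stand below 0.01 m and z of gear_large in the frame of stand between 0.003 and 0.01 m and angle between gear_large's own z axis and vertical below 0.12 rad), for 0.2 s.
2. the medium green gear is on the spindle, down on the large one (all of step 1 and horizontal distance between gear_medium and stand below 0.01 m and z of gear_medium in the frame of stand between 0.017 and 0.024 m and angle between gear_medium's own z axis and vertical below 0.12 rad), for 0.2 s.
3. the small green gear is on the spindle, down on the medium one (all of step 2 and horizontal distance between gear_small and stand below 0.01 m and z of gear_small in the frame of stand between 0.031 and 0.038 m and angle between gear_small's own z axis and vertical below 0.12 rad), for 0.2 s.
At the end, for the whole second after the job is handed in: Green gears flat on the spindle (10 mm, 7 deg, height -3 to +4 mm): large, medium, small upwards; bearing upright on the rack floor within 8 mm (along) and 10 mm (across) of the middle of the gap; all at rest; rejects within 20 mm and the racked bearings within 9 mm of their starts, upright (all of step 3 and y of bearing in the frame of rack between -0.008 and 0.008 m and x of bearing in the frame of rack between -0.01 and 0.01 m and z of bearing in the frame of rack between 0.001 and 0.008 m and angle between bearing's own z axis and vertical below 0.12 rad and linear speed of each of gear_large, gear_medium, gear_small, bearing below 0.02 m/s and distance of each of reject_medium, reject_small from where it was at the start of the episode below 0.02 m and distance of each of neighbour_a, neighbour_b from where it was at the start of the episode below 0.009 m and angle between each of neighbour_a, neighbour_b, reject_medium, reject_small's own z axis and vertical below 0.15 rad); the robot touches nothing.
It fails at once if a rejected gear is moved more than 20 mm (distance of any of reject_medium, reject_small from where it was at the start of the episode above 0.02 m).
It fails at once if a bearing already in the rack is moved more than 9 mm or tipped by more than about 17 degrees (distance of any of neighbour_a, neighbour_b from where it was at the start of the episode above 0.009 m or angle between any of neighbour_a, neighbour_b's own z axis and vertical above 0.3 rad).
It also fails if it takes over 120 s, if anything falls off the work surface, if the arm or the gripper's body presses on something with over 40 N, if the wrist force passes 120 N, or if a joint passes its speed limit or range.

## Working session

There is one attempt and no reset: what is moved stays moved. The work goes in short steps, Python scripts to look and compute and a tool call to move; the robot and the scene stay as the last step left them, time stands still between calls to the robot, and variables do not carry over. Pictures are saved under pics/ and viewed, at most 14 in all, crops included, and the job is handed in when it is done.

Besides the shell and the picture viewer there is one more tool, called after ">>>" as name([rows], argument=value, ...), one row to a line, values as JSON. servo_tool: Moves the arm, as the interface text tells. Its arguments: {"type":"object","properties":{"deltas":{"type":"array"}},"required":["deltas"]}

```bash
mkdir -p pics; cat > h.py <<'E'
import numpy as np,cv2
from plant import manip,grab_frame
def get(n):
    f=grab_frame(n);f['R']=cv2.Rodrigues(np.array(f['rvec'],float))[0];f['t']=np.array(f['tvec'],float).ravel();return f
def world(f,u,v):
    "depth-map points for pixel arrays"
    u=np.asarray(u);v=np.asarray(v);z=f['z_map'][v,u]
    c=np.stack([(u-f['cx'])/f['fx']*z,(v-f['cy'])/f['fy']*z,z],-1)
    return (c-f['t'])@f['R'],z>0
def ray(f,u,v,h):
    d=np.array([(u-f['cx'])/f['fx'],(v-f['cy'])/f['fy'],1])@f['R'];o=-f['t']@f['R']
    return o+d*(h-o[2])/d[2]
def save(f,p): cv2.imwrite(p,f['pixels'][...,::-1])
E
python3 - <<'E'
from h import *
for n in('scene','top'):
    f=get(n);save(f,f'pics/{n}0.png');print(n,-f['t']@f['R'],f['R'][2],f['fx'],(f['z_map']>0).mean())
print(manip.state())
E
```

```text
scene [ 0.90734407 -0.33404586  0.73335387] [-0.42318679  0.41319391 -0.80633971] 371.59102244098113 0.99592578125
top [0.36450982 0.05373388 0.76132831] [ 0.21351369 -0.00128804 -0.97693922] 378.1274260540405 0.9960390625
{'time': 0.1, 'joint_pos': array([-1.31299328e+00,  5.33123736e-02,  1.61414164e+00, -1.45911216e-05,
        1.47601784e+00, -1.18997886e-01]), 'joint_vel': array([ 1.16451754e-05, -5.35867690e-04, -2.40805844e-03, -1.79093820e-04,
       -6.05673145e-04, -5.63914290e-04]), 'joint_efforts': array([-9.15041292e-04, -3.94902027e+01, -3.71363461e+01, -1.11419702e-04,
        3.91552399e-03, -8.41765143e-06]), 'tool_pos': array([ 0.2298276 , -0.58063249,  0.24418158]), 'tool_rot': array([-9.36832055e-04,  9.82304501e-01,  1.87288507e-01, -7.24028451e-05]), 'contact_force': array([ 0.49471884, -0.5184768 ,  0.49987286]), 'ft_torque': array([-0.00392828,  0.02864579, -0.0398637 ]), 'grasp_force': 0.0, 'gripper_width': 0.9976827388817275}
```

View pics/scene0.png

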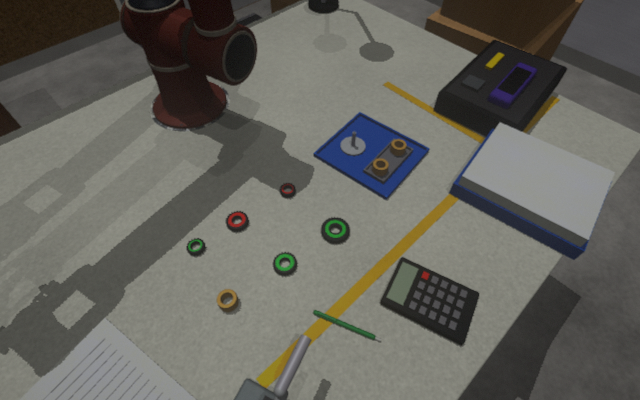

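View pics/top0.png

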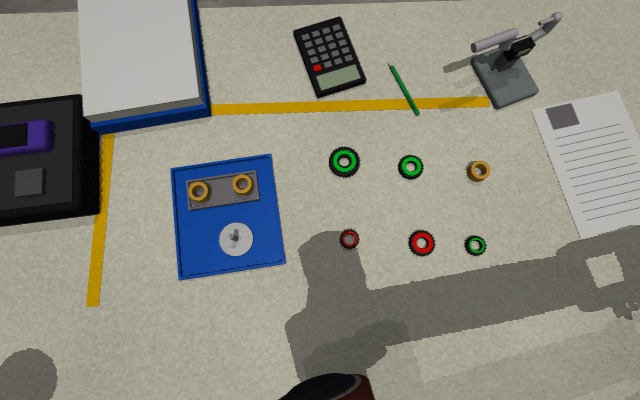

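The top view shows everything clearly: large green (344,162), medium green (411,167), small green (475,245), loose bearing (479,171), rejects (349,239) and (421,243), spindle base (236,239), and rack bearings (199,191) and (243,184). The scene view shows the same set.

```bash
cat > m.py <<'E'
from h import *
def blobs(f,kind,amin=25):
    hsv=cv2.cvtColor(f['pixels'],cv2.COLOR_RGB2HSV)
    r={'green':[(45,120,40),(80,255,255)],'red':[(0,150,40),(6,255,255)],'brass':[(12,110,70),(22,230,255)]}[kind]
    m=cv2.inRange(hsv,*map(np.array,r))
    m=cv2.morphologyEx(m,cv2.MORPH_CLOSE,np.ones((3,3)))
    n,l,s,c=cv2.connectedComponentsWithStats(m)
    return [(c[i],l==i,s[i]) for i in range(1,n) if amin<s[i][4]<900]
def circ(P):
    A=np.c_[2*P[:,:2],np.ones(len(P))];x=np.linalg.lstsq(A,(P[:,:2]**2).sum(1),rcond=None)[0]
    return x[:2],np.sqrt(x[2]+x[:2]@x[:2])
def report(f,kinds=('green','red','brass')):
    for k in kinds:
        for c,m,s in blobs(f,k):
            v,u=np.nonzero(m);P,ok=world(f,u,v);P=P[ok]
            h=np.percentile(P[:,2],75 if k=='brass' else 50);T=P[abs(P[:,2]-h)<.003]
            e=np.concatenate(cv2.findContours(m.astype('uint8'),cv2.RETR_EXTERNAL,cv2.CHAIN_APPROX_NONE)[0])[:,0]
            (a,b),_,_=cv2.fitEllipse(e)
            print(k,s[4],c.round(0),'h %.4f'%h,'cloud',T[:,:2].mean(0).round(4),'ray',ray(f,a,b,h)[:2].round(4))
E
python3 - <<'E'
from m import *
for n in('top','scene'):
    f=get(n);print(n);report(f)
    V,U=np.mgrid[0:400,0:640];P,ok=world(f,U,V)
    box={'top':(210,260,215,260),'scene':(335,370,125,158)}[n]
    sub=np.zeros_like(ok);sub[box[2]:box[3],box[0]:box[1]]=1
    g=f['pixels'].astype(int);
    b=sub&(g[...,2]-g[...,0]<40)&(abs(P[...,2]-.01)<.004); print('base',P[b].mean(0).round(4),circ(P[b]),b.sum())
    e=np.concatenate(cv2.findContours(b.astype('uint8'),cv2.RETR_EXTERNAL,cv2.CHAIN_APPROX_NONE)[0])[:,0]
    h=cv2.convexHull(e);(x,y),_,_=cv2.fitEllipse(h);print('base ell',ray(f,x,y,.01))
    s=sub&(P[...,2]>.025);print('spindle',P[s].round(4)[np.argsort(-P[s][:,2])][:12], s.sum())
    fl=P[(abs(P[...,2])<.01)];print('bench z',np.median(fl[:,2]))
E
```

```text
top
green 223 [404.  90.] h 0.0089 cloud [ 0.7729 -0.1407] ray [ 0.7698 -0.142 ]
green 285 [344. 161.] h 0.0144 cloud [ 0.6129 -0.0032] ray [ 0.6127 -0.003 ]
green 233 [411. 166.] h 0.0145 cloud [ 0.5971 -0.1406] ray [ 0.5971 -0.1405]
green 112 [477. 245.] h 0.0147 cloud [ 0.431  -0.2565] ray [ 0.4308 -0.2557]
red 51 [317.  67.] h 0.0229 cloud [0.8225 0.0468] ray [0.8231 0.0467]
red 99 [349. 238.] h 0.0143 cloud [ 0.4516 -0.0064] ray [ 0.4511 -0.0063]
red 245 [422. 242.] h 0.0146 cloud [ 0.4391 -0.1502] ray [ 0.4388 -0.1497]
red 109 [357. 396.] h 0.2855 cloud [0.2367 0.0144] ray [0.2366 0.0139]
brass 268 [479. 171.] h 0.0263 cloud [ 0.5813 -0.2762] ray [ 0.5787 -0.2742]
brass 274 [242. 184.] h 0.0343 cloud [0.5649 0.2037] ray [0.5629 0.2034]
brass 265 [198. 192.] h 0.0342 cloud [0.5525 0.2911] ray [0.5507 0.2901]
base [0.4573 0.2188 0.0102] (array([0.45787282, 0.21955897]), np.float64(0.024363940612812097)) 833
base ell [0.45753447 0.21935255 0.01      ]
spindle [[0.3645 0.0537 0.7613]
 [0.3645 0.0537 0.7613]
 [0.3645 0.0537 0.7613]
 [0.3645 0.0537 0.7613]
 [0.3645 0.0537 0.7613]
 [0
[... 1283 characters left out ...]
 0.5843 -0.2755] ray [ 0.5846 -0.2755]
brass 70 [316. 335.] h 0.0016 cloud [ 0.7523 -0.1908] ray [ 0.7418 -0.1845]
brass 209 [285. 360.] h 0.0020 cloud [ 0.7442 -0.2643] ray [ 0.7445 -0.2638]
base [0.4573 0.2188 0.0106] (array([0.44587867, 0.22607015]), np.float64(0.03239838464696652)) 360
base ell [0.44023837 0.229717   0.01      ]
spindle [[ 0.9073 -0.334   0.7334]
 [ 0.9073 -0.334   0.7334]
 [ 0.9073 -0.334   0.7334]
 [ 0.9073 -0.334   0.7334]
 [ 0.4597  0.2204  0.0597]
 [ 0.4638  0.2161  0.0584]
 [ 0.4613  0.2188  0.0583]
 [ 0.4549  0.2181  0.0579]
 [ 0.4573  0.2155  0.0577]
 [ 0.459   0.2175  0.0576]
 [ 0.46    0.224   0.0575]
 [ 0.4563  0.2204  0.0573]] 46
bench z 0.0005339493231070872
```

>>> servo_tool([
  [[100,0.024,0.036,0,0],[100,0.024,0.036,0,0],[100,0.024,0.036,0,0],[100,0.024,0.036,0,0],[100,0.024,0.036,0,0],[100,0.024,0.036,0,0],[100,0.024,0.036,0,0],[100,0.024,0.036,0,0]],
])

```text
time: 1.0
tool_pos: [0.4226, -0.2915, 0.2453]
tool_rot: [0.0, 0.982, 0.187, 0.0]
contact_force: [1.0, -0.5, 0.1]
gripper_width: 0.995
grasp_force: 0.0
```

>>> servo_tool([
  [[100,0.027,0.041,0,0],[100,0.027,0.041,0,0],[100,0.027,0.041,0,0],[100,0.027,0.041,0,0],[100,0.027,0.041,-0.005,0],[100,0.027,0.041,-0.01,0],[100,0.0285,0.043,-0.01,0],[100,0,0,-0.04,0]],
])

```text
time: 1.8
tool_pos: [0.6162, -0.002, 0.1854]
tool_rot: [0.001, 0.982, 0.19, 0.005]
contact_force: [-0.6, -0.9, 0.4]
gripper_width: 1.003
grasp_force: 0.0
```

>>> servo_tool([
  [[100,0,0,-0.04,0],[100,0,0,-0.04,0],[100,0,0,-0.03,0],[100,0,0,-0.01,0],[100,0,0,0,0],[100,0,0,0,0],[100,0,0,0,0],[100,0,0,0,0]],
])

```text
time: 2.6
tool_pos: [0.6125, -0.0065, 0.0631]
tool_rot: [0.001, 0.982, 0.187, 0.002]
contact_force: [-0.0, -0.4, -0.2]
gripper_width: 1.0
grasp_force: 0.0
```

```bash
python3 - <<'E'
from m import *
f=get('scene');i=f['pixels'][150:310,235:435];cv2.imwrite('pics/a1.png',cv2.resize(i[...,::-1],None,fx=4,fy=3.7,interpolation=2))
print(manip.state()['tool_pos'],manip.state()['contact_force'])
E
```

```text
[ 0.61219157 -0.00647755  0.06269282] [-0.19678044  0.64108202 -0.59618789]
```

View pics/a1.png

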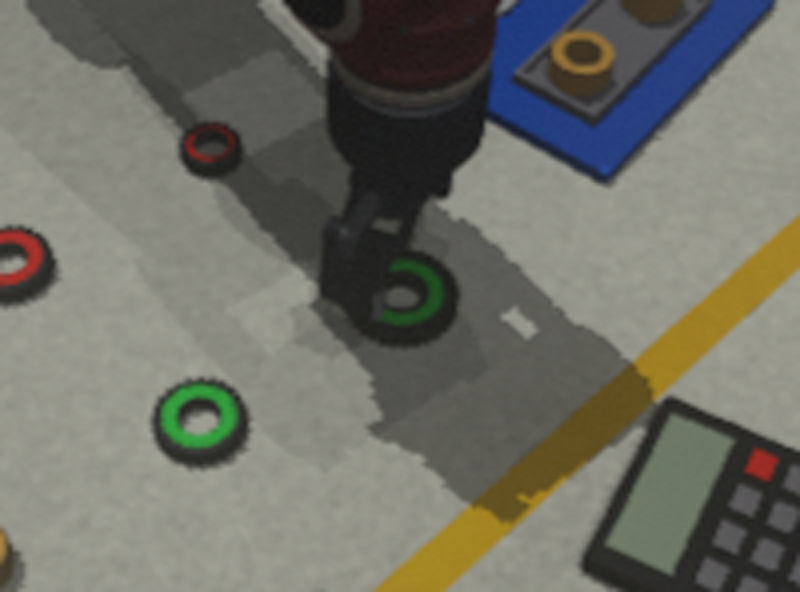

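Gripper straddles the large gear (crop ~(405,290)), roughly 4 mm off in y; I'll correct that and descend.

>>> servo_tool([
  [[92,0.001,0.004,-0.01,0],[92,0,0,-0.015,0],[92,0,0,-0.01,0],[92,0,0,-0.006,0],[92,0,0,-0.003,0],[92,0,0,0,0],[92,0,0,0,0],[92,0,0,0,0]],
])

```text
time: 3.45
tool_pos: [0.6126, -0.0024, 0.0175]
tool_rot: [0.0, 0.982, 0.187, 0.001]
contact_force: [0.5, 0.3, 0.9]
gripper_width: 0.922
grasp_force: 0.0
```

>>> servo_tool([
  [[70,0,0,0,0],[50,0,0,0,0],[50,0,0,0,0],[50,0,0,0,0],[50,0,0,0,0],[50,0,0,0,0],[50,0,0,0,0],[50,0,0,0,0]],
])

```text
time: 4.25
tool_pos: [0.6132, -0.0024, 0.0187]
tool_rot: [0.0, 0.982, 0.187, 0.001]
contact_force: [-1.1, -0.3, 6.1]
gripper_width: 0.695
grasp_force: 63.0
```

>>> servo_tool([
  [[50,0,0,0.01,0],[50,0,0,0.02,0],[50,0,0,0.03,0],[50,0,0,0.03,0],[50,0,0,0.02,0],[50,0,0,0,0],[50,0,0,0,0],[50,0,0,0,0]],
])

```text
time: 5.05
tool_pos: [0.6108, -0.0022, 0.1248]
tool_rot: [-0.0, 0.982, 0.187, -0.002]
contact_force: [-0.7, 0.1, -2.3]
gripper_width: 0.69
grasp_force: 64.4
```

```bash
python3 - <<'E'
from m import *
f=get('scene');i=f['pixels'][120:280,235:435];cv2.imwrite('pics/a2.png',cv2.resize(i[...,::-1],None,fx=4,fy=3.7,interpolation=2))
report(f,['green']);g=get('top');report(g,['green'])
E
```

```text
green 77 [343. 202.] h 0.1209 cloud [0.6234 0.0066] ray [0.6179 0.0036]
green 60 [195. 245.] h 0.0147 cloud [ 0.4314 -0.2541] ray [ 0.4313 -0.2545]
green 174 [284. 262.] h 0.0147 cloud [ 0.5969 -0.1388] ray [ 0.5975 -0.1391]
green 185 [347. 325.] h 0.0105 cloud [ 0.7819 -0.1378] ray [ 0.7856 -0.1363]
green 110 [477. 245.] h 0.0144 cloud [ 0.4309 -0.2565] ray [ 0.4307 -0.2557]
```

View pics/a2.png

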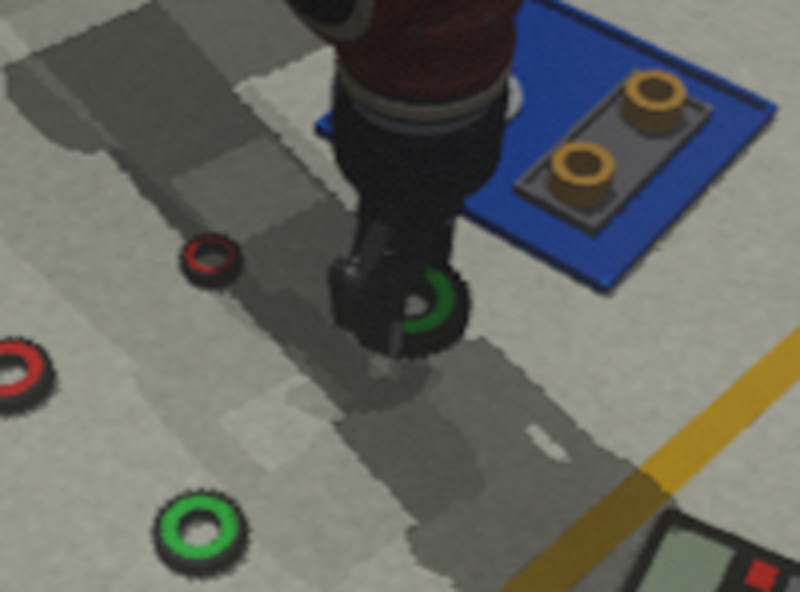

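>>> servo_tool([
  [[50,-0.015,0.022,0,0],[50,-0.025,0.036,0,0],[50,-0.025,0.036,0,0],[50,-0.025,0.036,0,0],[50,-0.025,0.036,0,0],[50,-0.025,0.036,0,0],[50,-0.013,0.019,0,0],[50,0,0,0,0]],
])

```text
time: 5.95
tool_pos: [0.4566, 0.2204, 0.1254]
tool_rot: [-0.0, 0.982, 0.189, -0.001]
contact_force: [0.6, 0.3, -0.6]
gripper_width: 0.691
grasp_force: 64.5
```

>>> servo_tool([
  [[50,0,0,0,0],[50,0,0,0,0],[50,0,0,0,0],[50,0,0,0,0],[50,0,0,0,0],[50,0,0,0,0],[50,0,0,0,0],[50,0,0,0,0]],
])

```text
time: 6.75
tool_pos: [0.4591, 0.2186, 0.1268]
tool_rot: [0.0, 0.982, 0.187, 0.0]
contact_force: [-0.1, -0.6, 0.6]
gripper_width: 0.689
grasp_force: 64.5
```

```bash
python3 - <<'E'
from m import *
print(manip.state()['tool_pos'])
f=get('scene');report(f,['green']);i=f['pixels'][60:220,265:465];cv2.imwrite('pics/a3.png',cv2.resize(i[...,::-1],None,fx=4,fy=3.7,interpolation=2))
f=get('top');report(f,['green'])
E
```

```text
[0.45905818 0.21863495 0.12682317]
green 42 [362. 114.] h 0.1234 cloud [0.4723 0.2274] ray [0.4664 0.2249]
green 61 [195. 245.] h 0.0142 cloud [ 0.4305 -0.2535] ray [ 0.431  -0.2544]
green 172 [284. 262.] h 0.0147 cloud [ 0.5973 -0.1388] ray [ 0.5977 -0.139 ]
green 174 [347. 325.] h 0.0105 cloud [ 0.7833 -0.1372] ray [ 0.7856 -0.1363]
green 222 [404.  90.] h 0.0090 cloud [ 0.7722 -0.1411] ray [ 0.7704 -0.1417]
green 231 [411. 166.] h 0.0145 cloud [ 0.5973 -0.1408] ray [ 0.597  -0.1405]
green 53 [232. 234.] h 0.1228 cloud [0.4527 0.2006] ray [0.4527 0.2008]
green 112 [477. 245.] h 0.0145 cloud [ 0.4312 -0.2563] ray [ 0.4308 -0.2558]
```

View pics/a3.png

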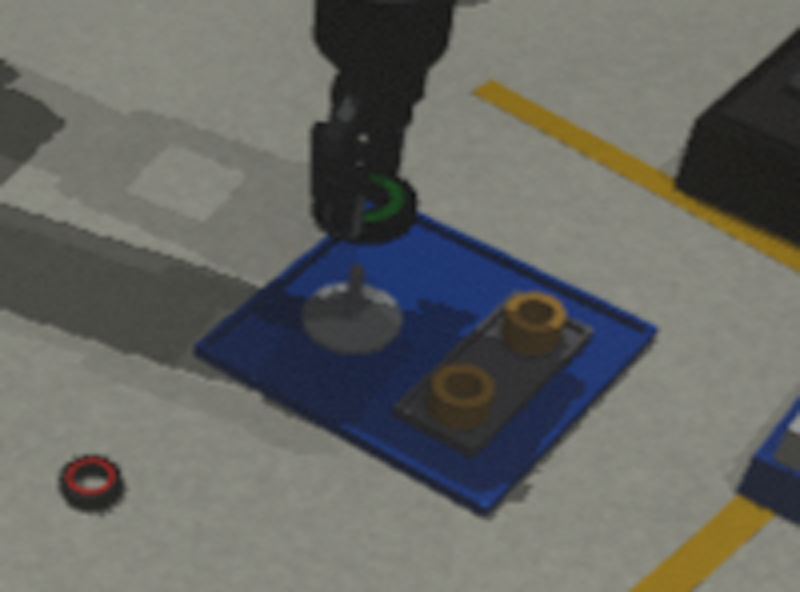

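The held gear is level over the spindle (crop (365,205) over (355,290)); heights of both visible sides agree at 0.123. Lowering.

>>> servo_tool([
  [[50,-0.001,0,-0.02,0],[50,0,0,-0.02,0],[50,0,0,-0.02,0],[50,0,0,-0.015,0],[50,0,0,-0.01,0],[50,0,0,-0.007,0],[50,0,0,0,0],[50,0,0,0,0]],
])

```text
time: 7.65
tool_pos: [0.4586, 0.2189, 0.0354]
tool_rot: [-0.0, 0.982, 0.187, 0.001]
contact_force: [-0.2, -0.1, -0.1]
gripper_width: 0.694
grasp_force: 64.5
```

>>> servo_tool([
  [[50,0,0,-0.003,0],[50,0,0,0,0],[92,0,0,0,0],[92,0,0,0,0],[92,0,0,0,0],[92,0,0,0,0],[92,0,0,0,0],[92,0,0,0,0]],
])

```text
time: 8.45
tool_pos: [0.458, 0.2187, 0.0318]
tool_rot: [-0.0, 0.982, 0.187, 0.0]
contact_force: [-0.5, -0.6, -0.3]
gripper_width: 0.916
grasp_force: 0.0
```

>>> servo_tool([
  [[92,0,0,0.01,0],[92,0,0,0.03,0],[92,0,0,0.04,0],[92,0,0,0.04,0],[92,0.015,-0.04,0,0],[92,0.019,-0.045,0,0],[92,0.019,-0.045,0,0],[92,0.019,-0.045,0,0]],
])

```text
time: 9.25
tool_pos: [0.5307, 0.0421, 0.1531]
tool_rot: [0.0, 0.982, 0.188, 0.001]
contact_force: [1.1, 0.3, -0.7]
gripper_width: 0.919
grasp_force: 0.0
```

```bash
python3 - <<'E'
from m import *
print(manip.state()['tool_pos'])
for n in('top','scene'):
    f=get(n);print(n);report(f,['green','brass'] if n=='top' else ['green'])
E
```

```text
[0.53071859 0.04207301 0.15311791]
top
green 221 [404.  90.] h 0.0091 cloud [ 0.7724 -0.141 ] ray [ 0.7694 -0.1421]
green 230 [411. 166.] h 0.0147 cloud [ 0.5971 -0.1404] ray [ 0.597  -0.1405]
green 318 [234. 238.] h 0.0245 cloud [0.4581 0.2195] ray [0.458  0.2195]
green 112 [477. 245.] h 0.0147 cloud [ 0.4311 -0.2563] ray [ 0.4308 -0.2557]
brass 335 [478. 171.] h 0.0260 cloud [ 0.581  -0.2761] ray [ 0.5786 -0.2721]
brass 287 [242. 184.] h 0.0342 cloud [0.5646 0.2041] ray [0.5629 0.2029]
brass 316 [199. 192.] h 0.0342 cloud [0.5524 0.2902] ray [0.5506 0.2885]
scene
green 123 [353. 142.] h 0.0255 cloud [0.4594 0.2194] ray [0.4582 0.2208]
green 64 [194. 245.] h 0.0141 cloud [ 0.4299 -0.2538] ray [ 0.4308 -0.2542]
green 173 [284. 262.] h 0.0148 cloud [ 0.5972 -0.1389] ray [ 0.5977 -0.1391]
green 183 [347. 325.] h 0.0104 cloud [ 0.783  -0.1373] ray [ 0.7865 -0.1359]
```

Large gear is down (top 0.0245, centred within 1 mm). Next the medium one.

>>> servo_tool([
  [[80,0.016,-0.044,0,0],[80,0.017,-0.045,0,0],[80,0.017,-0.047,0,0],[80,0.017,-0.047,0,0],[80,0,0,-0.03,0],[80,0,0,-0.04,0],[80,0,0,-0.03,0],[80,0,0,0,0]],
])

```text
time: 10.15
tool_pos: [0.5931, -0.1373, 0.0467]
tool_rot: [-0.003, 0.982, 0.187, -0.004]
contact_force: [-0.5, -0.1, -0.5]
gripper_width: 0.796
grasp_force: 0.0
```

>>> servo_tool([
  [[80,0,0,-0.015,0],[80,0,0,-0.01,0],[80,0,0,-0.006,0],[80,0,0,-0.002,0],[80,0,0,0,0],[80,0,0,0,0],[80,0,0,0,0],[80,0,0,0,0]],
])

```text
time: 10.95
tool_pos: [0.5973, -0.1394, 0.0193]
tool_rot: [0.0, 0.982, 0.187, 0.0]
contact_force: [-0.3, -0.3, 0.1]
gripper_width: 0.798
grasp_force: 0.0
```

>>> servo_tool([
  [[40,0,0,0,0],[35,0,0,0,0],[35,0,0,0,0],[35,0,0,0,0],[35,0,0,0,0],[35,0,0,0,0],[35,0,0,0,0],[35,0,0,0,0]],
])

```text
time: 11.75
tool_pos: [0.5978, -0.1396, 0.0198]
tool_rot: [0.0, 0.982, 0.187, 0.001]
contact_force: [-0.3, 0.4, 5.2]
gripper_width: 0.533
grasp_force: 61.7
```

>>> servo_tool([
  [[35,0,0,0.01,0],[35,0,0,0.02,0],[35,0,0,0.03,0],[35,0,0,0.03,0],[35,0,0,0.02,0],[35,0,0,0,0],[35,0,0,0,0],[35,0,0,0,0]],
])

```text
time: 12.55
tool_pos: [0.5957, -0.1389, 0.1265]
tool_rot: [-0.001, 0.982, 0.187, -0.002]
contact_force: [-0.2, -0.2, -0.2]
gripper_width: 0.531
grasp_force: 61.3
```

```bash
python3 - <<'E'
from m import *
print(manip.state()['tool_pos'])
for n in('top','scene'):
    f=get(n);print(n);report(f,['green'])
E
```

```text
[ 0.59568731 -0.13885617  0.12654729]
top
green 221 [404.  90.] h 0.0093 cloud [ 0.7724 -0.1409] ray [ 0.768  -0.1427]
green 316 [234. 238.] h 0.0244 cloud [0.458  0.2193] ray [0.4581 0.2195]
scene
green 118 [353. 142.] h 0.0252 cloud [0.459  0.2192] ray [0.4581 0.2207]
green 84 [286. 236.] h 0.1216 cloud [ 0.6045 -0.1305] ray [ 0.5991 -0.1349]
green 62 [195. 245.] h 0.0148 cloud [ 0.4308 -0.2532] ray [ 0.4312 -0.2542]
green 155 [354. 328.] h 0.0098 cloud [ 0.7943 -0.1327] ray [ 0.7943 -0.1327]
```

>>> servo_tool([
  [[35,-0.009,0.024,0,0],[35,-0.018,0.045,0,0],[35,-0.018,0.046,0,0],[35,-0.018,0.046,0,0],[35,-0.018,0.046,0,0],[35,-0.018,0.046,0,0],[35,-0.018,0.046,0,0],[35,-0.013,0.035,0,0]],
])

```text
time: 13.45
tool_pos: [0.4649, 0.1967, 0.1276]
tool_rot: [-0.0, 0.982, 0.188, -0.001]
contact_force: [0.8, 0.1, -0.7]
gripper_width: 0.529
grasp_force: 61.4
```

>>> servo_tool([
  [[35,-0.0095,0.0245,0,0],[35,0,0,0,0],[35,0,0,0,0],[35,0,0,0,0],[35,0,0,0,0],[35,0,0,0,0],[35,0,0,0,0],[35,0,0,0,0]],
])

```text
time: 14.25
tool_pos: [0.4577, 0.2188, 0.1288]
tool_rot: [0.0, 0.982, 0.187, 0.0]
contact_force: [0.2, -0.3, -0.1]
gripper_width: 0.529
grasp_force: 61.4
```

```bash
python3 - <<'E'
from m import *
print(manip.state()['tool_pos'])
for n in('top','scene'):
    f=get(n);print(n);report(f,['green'])
i=f['pixels'][60:220,265:465];cv2.imwrite('pics/a4.png',cv2.resize(i[...,::-1],None,fx=4,fy=3.7,interpolation=2))
E
```

```text
[0.45769667 0.2188355  0.12881462]
top
green 222 [404.  90.] h 0.0094 cloud [ 0.7724 -0.141 ] ray [ 0.7686 -0.1423]
green 135 [241. 240.] h 0.0245 cloud [0.4526 0.2061] ray [0.4547 0.212 ]
green 38 [230. 234.] h 0.1240 cloud [0.4521 0.2033] ray [0.4524 0.2037]
green 112 [477. 245.] h 0.0147 cloud [ 0.4309 -0.2564] ray [ 0.4308 -0.2557]
scene
green 30 [361. 113.] h 0.1244 cloud [0.4688 0.2271] ray [0.465  0.2245]
green 61 [354. 143.] h 0.0250 cloud [0.4666 0.2199] ray [0.4592 0.2209]
green 61 [195. 245.] h 0.0148 cloud [ 0.4311 -0.254 ] ray [ 0.4313 -0.2544]
green 183 [347. 325.] h 0.0104 cloud [ 0.7813 -0.1381] ray [ 0.7842 -0.1369]
```

View pics/a4.png

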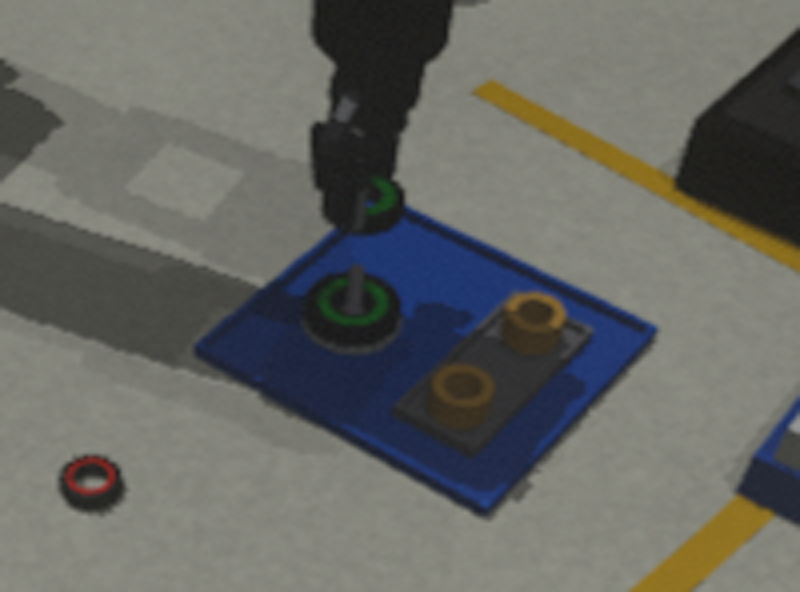

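Large gear seated at crop (350,305); the medium is held level above it. Lowering.

>>> servo_tool([
  [[35,0,0,-0.02,0],[35,0,0,-0.02,0],[35,0,0,-0.02,0],[35,0,0,-0.014,0],[35,0,0,-0.006,0],[35,0,0,-0.002,0],[35,0,0,0,0],[35,0,0,0,0]],
])

```text
time: 15.15
tool_pos: [0.4583, 0.2195, 0.0478]
tool_rot: [-0.0, 0.982, 0.187, 0.001]
contact_force: [-0.1, -0.0, -0.8]
gripper_width: 0.532
grasp_force: 61.4
```

>>> servo_tool([
  [[70,0,0,0,0],[75,0,0,0,0],[75,0,0,0,0],[75,0,0,0,0],[75,0,0,0,0],[75,0,0,0.01,0],[75,0,0,0.03,0],[75,0,0,0.04,0]],
])

```text
time: 15.95
tool_pos: [0.4558, 0.2187, 0.1261]
tool_rot: [0.0, 0.982, 0.187, -0.002]
contact_force: [0.9, 0.1, 0.5]
gripper_width: 0.746
grasp_force: 0.0
```

>>> servo_tool([
  [[75,0,0,0.03,0],[75,-0.002,-0.04,0,0],[75,-0.004,-0.045,0,0],[75,-0.004,-0.048,0,0],[75,-0.004,-0.048,0,0],[75,-0.004,-0.048,0,0],[75,-0.002,-0.04,0,0],[75,0,0,0,0]],
])

```text
time: 16.75
tool_pos: [0.4375, -0.0536, 0.158]
tool_rot: [0.001, 0.983, 0.184, 0.001]
contact_force: [-0.2, -0.1, -0.5]
gripper_width: 0.747
grasp_force: 0.0
```

```bash
python3 - <<'E'
from m import *
print(manip.state()['tool_pos'])
for n in('top','scene'):
    f=get(n);print(n);report(f,['green'])
E
```

```text
[ 0.43747589 -0.05363036  0.15796354]
top
green 221 [404.  90.] h 0.0091 cloud [ 0.7734 -0.1405] ray [ 0.7694 -0.1421]
green 274 [232. 237.] h 0.0383 cloud [0.4581 0.2205] ray [0.458  0.2201]
scene
green 91 [353. 138.] h 0.0394 cloud [0.4588 0.2209] ray [0.4579 0.2217]
green 63 [195. 245.] h 0.0147 cloud [ 0.4311 -0.2534] ray [ 0.4312 -0.2543]
green 180 [346. 325.] h 0.0105 cloud [ 0.7812 -0.138 ] ray [ 0.7804 -0.1385]
```

Medium is down (top 0.0385). Now the small one.

>>> servo_tool([
  [[65,-0.001,-0.04,0,0],[65,-0.002,-0.045,0,0],[65,-0.002,-0.045,0,0],[65,-0.002,-0.045,0,0],[65,0,-0.03,0,0],[65,0,0,-0.04,0],[65,0,0,-0.04,0],[65,0,0,-0.02,0]],
])

```text
time: 17.65
tool_pos: [0.4295, -0.2521, 0.0534]
tool_rot: [-0.002, 0.982, 0.188, -0.002]
contact_force: [-0.4, 0.0, -0.1]
gripper_width: 0.654
grasp_force: 0.0
```

>>> servo_tool([
  [[65,0,0,-0.01,0],[65,0,0,0,0],[65,0,0,0,0],[65,0,0,0,0],[65,0,0,0,0],[65,0,0,0,0],[65,0,0,0,0],[65,0,0,0,0]],
])

```text
time: 18.45
tool_pos: [0.4306, -0.2549, 0.047]
tool_rot: [0.0, 0.982, 0.187, 0.0]
contact_force: [-0.3, -0.6, -0.2]
gripper_width: 0.652
grasp_force: 0.0
```

>>> servo_tool([
  [[65,0,0,-0.01,0],[65,0,0,-0.01,0],[65,0,0,-0.006,0],[65,0,0,0,0],[65,0,0,0,0],[40,0,0,0,0],[25,0,0,0,0],[25,0,0,0,0]],
])

```text
time: 19.25
tool_pos: [0.4311, -0.2553, 0.0218]
tool_rot: [0.001, 0.982, 0.187, 0.0]
contact_force: [-0.7, 0.2, 4.7]
gripper_width: 0.39
grasp_force: 59.2
```

>>> servo_tool([
  [[25,0,0,0,0],[25,0,0,0,0],[25,0,0,0,0],[25,0,0,0,0],[25,0,0,0,0],[25,0,0,0,0],[25,0,0,0,0],[25,0,0,0,0]],
])

```text
time: 20.05
tool_pos: [0.4311, -0.2553, 0.0218]
tool_rot: [0.001, 0.982, 0.187, 0.0]
contact_force: [-0.5, 0.7, 5.8]
gripper_width: 0.393
grasp_force: 59.4
```

>>> servo_tool([
  [[25,0,0,0.01,0],[25,0,0,0.02,0],[25,0,0,0.03,0],[25,0,0,0.03,0],[25,0,0,0.03,0],[25,0,0,0,0],[25,0,0,0,0],[25,0,0,0,0]],
])

```text
time: 20.85
tool_pos: [0.4297, -0.2541, 0.1394]
tool_rot: [-0.001, 0.982, 0.187, -0.001]
contact_force: [-0.1, 0.6, -0.2]
gripper_width: 0.391
grasp_force: 59.6
```

>>> servo_tool([
  [[25,0.001,0.025,0,0],[25,0.003,0.045,0,0],[25,0.003,0.048,0,0],[25,0.003,0.048,0,0],[25,0.003,0.048,0,0],[25,0.003,0.048,0,0],[25,0.003,0.048,0,0],[25,0.003,0.048,0,0]],
])

```text
time: 21.65
tool_pos: [0.4511, 0.1051, 0.139]
tool_rot: [-0.0, 0.982, 0.187, -0.001]
contact_force: [0.1, 0.7, 0.3]
gripper_width: 0.391
grasp_force: 59.7
```

>>> servo_tool([
  [[25,0.003,0.048,0,0],[25,0.002,0.04,0,0],[25,0,0.0285,0,0],[25,0,0,0,0],[25,0,0,0,0],[25,0,0,0,0],[25,0,0,0,0],[25,0,0,0,0]],
])

```text
time: 22.45
tool_pos: [0.4576, 0.2187, 0.1407]
tool_rot: [0.0, 0.982, 0.186, -0.0]
contact_force: [0.1, 0.1, -1.0]
gripper_width: 0.387
grasp_force: 59.7
```

```bash
python3 - <<'E'
from m import *
print(manip.state()['tool_pos'])
for n in('top','scene'):
    f=get(n);print(n);report(f,['green'])
i=f['pixels'][60:220,265:465];cv2.imwrite('pics/a5.png',cv2.resize(i[...,::-1],None,fx=4,fy=3.7,interpolation=2))
E
```

```text
[0.45762721 0.21872961 0.14068531]
top
green 221 [404.  90.] h 0.0091 cloud [ 0.7717 -0.1414] ray [ 0.7694 -0.1421]
green 126 [237. 239.] h 0.0385 cloud [0.4533 0.2108] ray [0.4554 0.2146]
scene
green 57 [354. 138.] h 0.0389 cloud [0.4616 0.2192] ray [0.4585 0.222 ]
green 181 [347. 325.] h 0.0104 cloud [ 0.7821 -0.1377] ray [ 0.7846 -0.1368]
```

View pics/a5.png

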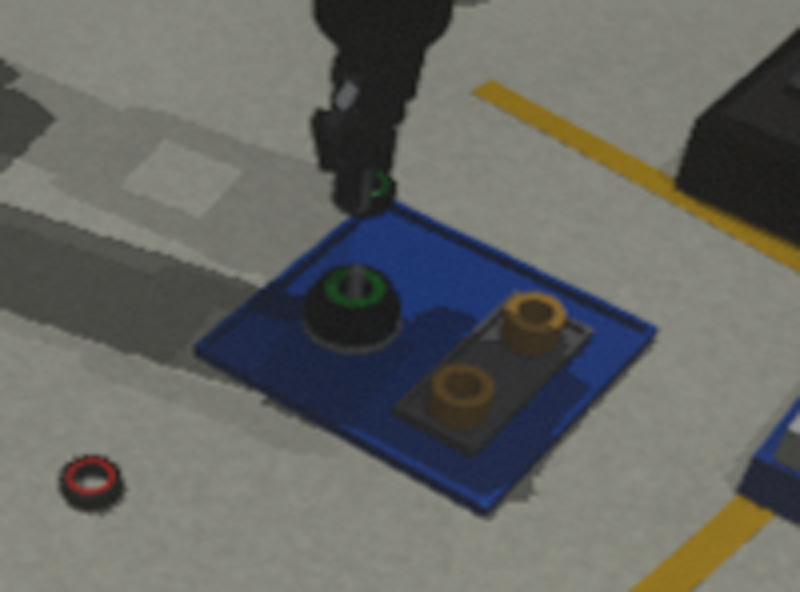

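Large and medium sit nested at crop (350,300), with the small one held above. Lower 0.078, release, rise.

>>> servo_tool([
  [[25,0,0.001,-0.02,0],[25,0,0,-0.02,0],[25,0,0,-0.02,0],[25,0,0,-0.012,0],[25,0,0,-0.004,0],[25,0,0,-0.002,0],[25,0,0,0,0],[25,0,0,0,0]],
])

```text
time: 23.35
tool_pos: [0.4583, 0.2209, 0.0639]
tool_rot: [-0.0, 0.982, 0.187, 0.001]
contact_force: [0.3, -0.4, 0.7]
gripper_width: 0.389
grasp_force: 59.7
```

>>> servo_tool([
  [[50,0,0,0,0],[60,0,0,0,0],[60,0,0,0,0],[60,0,0,0,0],[60,0,0,0,0],[60,0,0,0.01,0],[60,0,0,0.03,0],[60,0,0,0.04,0]],
])

```text
time: 24.15
tool_pos: [0.4559, 0.2201, 0.142]
tool_rot: [0.0, 0.982, 0.187, -0.002]
contact_force: [0.2, 0.7, -0.7]
gripper_width: 0.6
grasp_force: 0.0
```

>>> servo_tool([
  [[60,0.01,-0.04,0.01,8],[60,0.012,-0.047,0,8],[60,0.012,-0.047,0,8],[60,0.012,-0.047,0,8],[60,0.012,-0.047,0,8],[60,0.012,-0.047,0,8],[60,0.012,-0.047,0,8],[60,0.012,-0.047,0,8]],
])

```text
time: 24.95
tool_pos: [0.5491, -0.1368, 0.1538]
tool_rot: [0.001, 0.745, 0.667, 0.0]
contact_force: [1.1, 1.5, -0.1]
gripper_width: 0.604
grasp_force: 0.0
```

```bash
python3 - <<'E'
from m import *
s=manip.state();print(s['tool_pos'],s['tool_rot'],s['joint_pos'])
for n in('top','scene'):
    f=get(n);print(n);report(f,['green','brass'] if n=='top' else ['green'])
E
```

```text
[ 0.54911859 -0.13678385  0.153778  ] [5.43488859e-04 7.45399925e-01 6.66617209e-01 3.90627298e-04] [-3.75725818e-01 -1.40197094e-02  1.83739782e+00  2.17302781e-04
  1.31689257e+00 -2.64306944e-01]
top
green 221 [404.  90.] h 0.0092 cloud [ 0.7716 -0.1414] ray [ 0.7694 -0.1421]
green 252 [234. 237.] h 0.0509 cloud [0.4564 0.2176] ray [0.4564 0.2163]
brass 291 [242. 184.] h 0.0341 cloud [0.565 0.204] ray [0.5628 0.2027]
brass 317 [199. 192.] h 0.0341 cloud [0.5523 0.2905] ray [0.5506 0.2885]
scene
green 53 [354. 133.] h 0.0530 cloud [0.4575 0.2246] ray [0.4578 0.2235]
green 209 [344. 324.] h 0.0104 cloud [ 0.7771 -0.1401] ray [ 0.7769 -0.1401]
```

>>> servo_tool([
  [[70,0.011,-0.042,0,6.5],[70,0.01,-0.042,0,6],[70,0.01,-0.042,0,0],[70,0,0,-0.02,0],[70,0,0,-0.03,0],[70,0,0,-0.03,0],[70,0,0,0,0],[70,0,0,0,0]],
])

```text
time: 25.85
tool_pos: [0.5796, -0.2601, 0.073]
tool_rot: [-0.0, 0.67, 0.742, -0.0]
contact_force: [0.4, 0.1, 0.7]
gripper_width: 0.696
grasp_force: 0.0
```

>>> servo_tool([
  [[70,0,0,0,0],[70,0,0,0,0],[70,0,0,0,0],[70,0,0,0,0],[70,0,0,0,0],[70,0,0,0,0],[70,0,0,0,0],[70,0,0,0,0]],
])

```text
time: 26.65
tool_pos: [0.5796, -0.2607, 0.0726]
tool_rot: [-0.0, 0.67, 0.742, -0.0]
contact_force: [-0.1, 0.2, 1.4]
gripper_width: 0.701
grasp_force: 0.0
```

```bash
python3 - <<'E'
from m import *
s=manip.state();print(s['tool_pos'],s['tool_rot'])
f=get('scene');report(f,['brass']);i=f['pixels'][200:360,140:340];cv2.imwrite('pics/a6.png',cv2.resize(i[...,::-1],None,fx=4,fy=3.7,interpolation=2))
E
```

```text
[ 0.57963621 -0.26068968  0.07262403] [-1.03312245e-04  6.70469685e-01  7.41936918e-01 -2.88337499e-05]
brass 605 [549.  30.] h -0.0810 cloud [0.5088 1.3606] ray [0.5118 1.2926]
brass 615 [464.  28.] h -0.0809 cloud [0.2569 1.1108] ray [0.2533 1.1131]
brass 624 [435. 112.] h 0.0028 cloud [0.5241 0.501 ] ray [0.5534 0.5003]
brass 290 [542. 111.] h 0.0032 cloud [0.7449 0.7372] ray [0.7447 0.7517]
brass 92 [398. 145.] h 0.0352 cloud [0.5542 0.2914] ray [0.5545 0.2907]
brass 101 [380. 164.] h 0.0354 cloud [0.5665 0.2036] ray [0.567 0.204]
brass 192 [225. 301.] h 0.0264 cloud [ 0.5842 -0.2788] ray [ 0.5863 -0.2782]
brass 30 [316. 337.] h 0.0015 cloud [ 0.7542 -0.1938] ray [ 0.7527 -0.1924]
brass 205 [285. 360.] h 0.0016 cloud [ 0.7439 -0.2637] ray [ 0.7441 -0.2638]
```

View pics/a6.png

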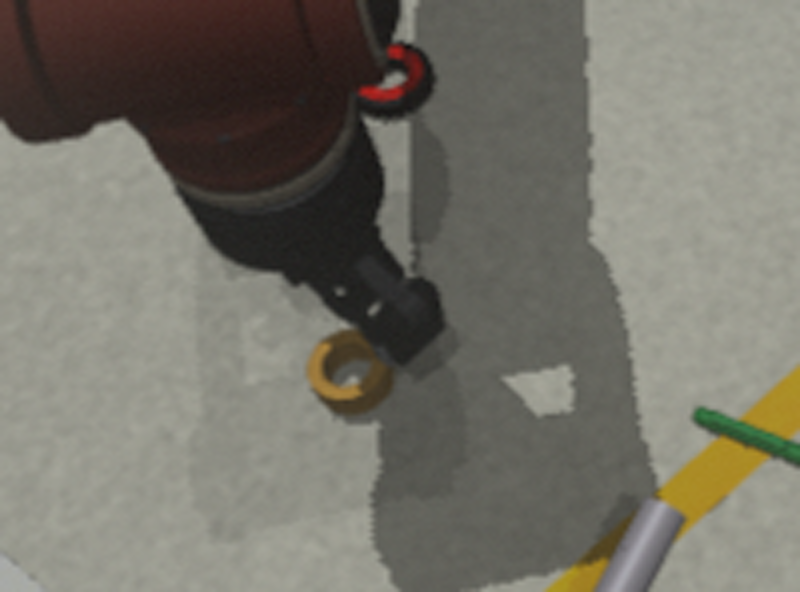

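The gripper is 15 mm short in y of the bearing (crop (350,372)); correct, then descend.

>>> servo_tool([
  [[70,0.0035,-0.015,0,2.3],[70,0,0,0,0],[70,0,0,0,0],[70,0,0,0,0],[70,0,0,-0.015,0],[70,0,0,-0.015,0],[70,0,0,-0.011,0],[70,0,0,0,0]],
])

```text
time: 27.5
tool_pos: [0.5811, -0.2743, 0.0279]
tool_rot: [-0.003, 0.655, 0.755, -0.0]
contact_force: [-0.3, -0.3, -0.5]
gripper_width: 0.7
grasp_force: 0.0
```

>>> servo_tool([
  [[70,0,0,0,0],[50,0,0,0,0],[30,0,0,0,0],[30,0,0,0,0],[30,0,0,0,0],[30,0,0,0,0],[30,0,0,0,0],[30,0,0,0,0]],
])

```text
time: 28.3
tool_pos: [0.5839, -0.2762, 0.0332]
tool_rot: [0.001, 0.655, 0.755, 0.0]
contact_force: [-2.0, 0.0, 6.0]
gripper_width: 0.419
grasp_force: 59.6
```

>>> servo_tool([
  [[30,0,0,0.01,0],[30,0,0,0.02,0],[30,0,0,0.03,0],[30,0,0,0.03,0],[30,0,0,0.02,0],[30,0,0,0,0],[30,0,0,0,0],[30,0,0,0,0]],
])

```text
time: 29.1
tool_pos: [0.582, -0.275, 0.1392]
tool_rot: [-0.002, 0.655, 0.755, -0.0]
contact_force: [-0.4, 0.9, -2.4]
gripper_width: 0.424
grasp_force: 60.2
```

```bash
python3 - <<'E'
from m import *
s=manip.state();print(s['tool_pos'],s['tool_rot'])
f=get('scene');report(f,['brass']);i=f['pixels'][180:340,140:340];cv2.imwrite('pics/a7.png',cv2.resize(i[...,::-1],None,fx=4,fy=3.7,interpolation=2))
E
```

```text
[ 0.58198604 -0.2749562   0.13924033] [-1.91360408e-03  6.55444695e-01  7.55240695e-01 -2.86517114e-04]
brass 629 [434. 112.] h 0.0027 cloud [0.5256 0.5008] ray [0.5513 0.5005]
brass 291 [542. 111.] h 0.0031 cloud [0.7449 0.7358] ray [0.7447 0.7526]
brass 94 [398. 144.] h 0.0353 cloud [0.5544 0.2911] ray [0.5547 0.2907]
brass 101 [380. 164.] h 0.0350 cloud [0.5667 0.2042] ray [0.5668 0.2043]
brass 97 [210. 282.] h 0.1321 cloud [ 0.585  -0.2881] ray [ 0.5892 -0.2876]
brass 45 [316. 336.] h 0.0018 cloud [ 0.7538 -0.1933] ray [ 0.7503 -0.1869]
brass 355 [280. 362.] h 0.0016 cloud [ 0.7412 -0.273 ] ray [ 0.7425 -0.2805]
```

View pics/a7.png

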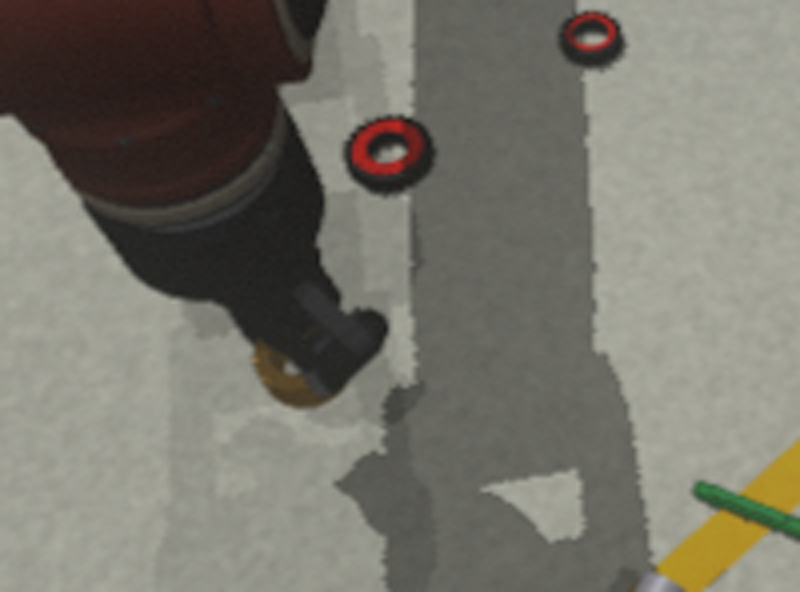

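Bearing is gripped and lifted (crop (290,370), top 0.132 as expected); rejects untouched. Carry to the rack middle (0.5596, 0.2475).

>>> servo_tool([
  [[30,-0.001,0.025,0,0],[30,-0.002,0.045,0,0],[30,-0.002,0.046,0,0],[30,-0.002,0.046,0,0],[30,-0.002,0.046,0,0],[30,-0.002,0.046,0,0],[30,-0.002,0.046,0,0],[30,-0.002,0.046,0,0]],
])

```text
time: 29.95
tool_pos: [0.5669, 0.0721, 0.14]
tool_rot: [-0.001, 0.655, 0.755, -0.001]
contact_force: [0.5, -0.2, -1.5]
gripper_width: 0.419
grasp_force: 60.3
```

>>> servo_tool([
  [[30,-0.002,0.046,0,0],[30,-0.002,0.046,0,0],[30,-0.002,0.046,0,0],[30,-0.002,0.025,0,0],[30,-0.001,0.015,0,0],[30,0,0,0,0],[30,0,0,0,0],[30,0,0,0,0]],
])

```text
time: 30.75
tool_pos: [0.5593, 0.2469, 0.1413]
tool_rot: [-0.0, 0.656, 0.755, -0.001]
contact_force: [0.7, 0.3, -1.9]
gripper_width: 0.421
grasp_force: 60.3
```

>>> servo_tool([
  [[30,0,0,-0.02,0],[30,0,0,-0.02,0],[30,0,0,-0.01,0],[30,0,0,0,0],[30,0,0,0,0],[30,0,0,0,0],[30,0,0,0,0],[30,0,0,0,0]],
])

```text
time: 31.55
tool_pos: [0.5597, 0.2485, 0.0927]
tool_rot: [0.0, 0.655, 0.755, 0.001]
contact_force: [0.5, 0.5, -1.8]
gripper_width: 0.419
grasp_force: 60.3
```

```bash
python3 - <<'E'
from m import *
s=manip.state();print(s['tool_pos'],s['tool_rot'])
ims=[]
for n,b in(('top',(150,250,160,285)),('scene',(90,190,325,450))):
    f=get(n);print(n);report(f,['brass','green']);ims.append(cv2.resize(f['pixels'][b[0]:b[1],b[2]:b[3],::-1],(700,290)if 0 else (390,312),interpolation=2))
cv2.imwrite('pics/a8.png',np.hstack(ims))
E
```

```text
[0.55971123 0.24848387 0.0926544 ] [3.95286997e-04 6.55406465e-01 7.55275989e-01 6.24585087e-04]
top
brass 117 [221. 181.] h 0.0857 cloud [0.5598 0.2336] ray [0.5568 0.2323]
brass 279 [242. 184.] h 0.0342 cloud [0.5654 0.2044] ray [0.5631 0.2027]
green 222 [404.  90.] h 0.0091 cloud [ 0.7722 -0.141 ] ray [ 0.7688 -0.1424]
green 213 [234. 237.] h 0.0512 cloud [0.4577 0.2182] ray [0.4564 0.2162]
scene
brass 26 [578.   1.] h -0.0805 cloud [0.4863 1.6723] ray [0.4869 1.6707]
brass 408 [473.  32.] h -0.0812 cloud [0.2995 1.1138] ray [0.2987 1.1099]
brass 225 [542.  40.] h -0.0810 cloud [0.5213 1.2654] ray [0.5127 1.268 ]
brass 282 [542. 111.] h 0.0030 cloud [0.7453 0.7374] ray [0.7447 0.7588]
brass 400 [452. 122.] h 0.0028 cloud [0.5871 0.5006] ray [0.6035 0.5004]
brass 27 [403. 146.] h 0.0355 cloud [0.5673 0.2938] ray [0.5672 0.2932]
brass 45 [339. 312.] h 0.0019 cloud [ 0.7505 -0.1281] ray [ 0.7501 -0.129 ]
brass 100 [320. 330.] h 0.0015 cloud [ 0.7502 -0.1806] ray [ 0.7465 -0.1824]
brass 209 [285. 359.] h 0.0016 cloud [ 0.744  -0.2635] ray [ 0.7444 -0.2638]
green 173 [347. 325.] h 0.0103 cloud [ 0.785  -0.1364] ray [ 0.784  -0.1369]
```

View pics/a8.png

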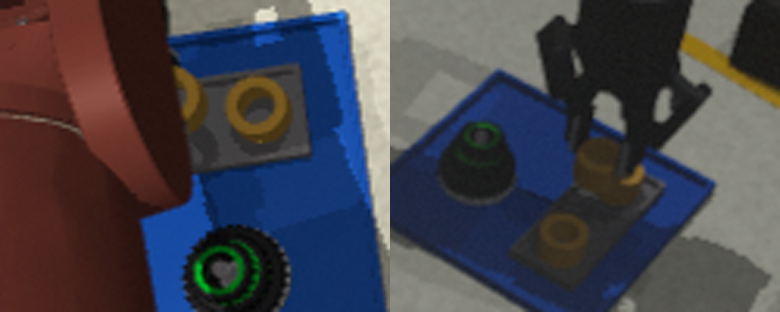

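The stack is nested correctly in both views, and the bearing hangs over the gap. I'll check its centre and tilt in the hand against its neighbours with circle fits.

```bash
python3 - <<'E'
from m import *
from scipy.optimize import least_squares as LS
pts=[]
for n in('top','scene'):
    f=get(n);hsv=cv2.cvtColor(f['pixels'],cv2.COLOR_RGB2HSV)
    m=cv2.inRange(hsv,(12,100,30),(24,255,255))>0
    v,u=np.nonzero(m);P,ok=world(f,u,v);pts.append(P[ok])
for nm,c,lo,hi in(('held',(.56,.2485),.055,.095),('b',(.566,.204),.012,.04),('a',(.5535,.291),.012,.04)):
    for n,P in zip(('top','scene'),pts):
        Q=P[(np.hypot(*(P[:,:2]-c).T)<.026)&(P[:,2]>lo)&(P[:,2]<hi)]
        if len(Q)<15: print(nm,n,'few');continue
        t=np.percentile(Q[:,2],90);T=Q[Q[:,2]>t-.004];S=Q[(Q[:,2]<t-.005)]
        S=S[np.hypot(*(S[:,:2]-c).T)>.016]
        A=np.linalg.lstsq(np.c_[T[:,:2]-c,np.ones(len(T))],T[:,2],rcond=None)[0]
        r=LS(lambda x:np.hypot(*(S[:,:2]-x).T)-.02,c,loss='soft_l1',f_scale=.001).x if len(S)>8 else None
        print(nm,n,len(T),len(S),'top z %.4f'%np.median(T[:,2]),'slope',A[:2].round(2),'side fit',r)
E
```

```text
held top 79 42 top z 0.0842 slope [-0.03  0.04] side fit [0.55794892 0.24732395]
held scene 77 63 top z 0.0850 slope [-0.01 -0.01] side fit [0.55725004 0.24775998]
b top 193 46 top z 0.0338 slope [-0.    0.01] side fit [0.56578809 0.20451864]
b scene 97 53 top z 0.0347 slope [-0.01  0.02] side fit [0.56520303 0.2056645 ]
a top few
a scene 28 38 top z 0.0348 slope [-0.05 -0.03] side fit [0.55282789 0.29225476]
```

Held bearing is upright at (0.5576, 0.2475) and the gap middle is (0.5592, 0.2485): shift +1 mm in x and y, then lower.

>>> servo_tool([
  [[30,0.001,0.001,0,0],[30,0,0,-0.012,0],[30,0,0,-0.012,0],[30,0,0,-0.008,0],[30,0,0,-0.006,0],[30,0,0,-0.004,0],[30,0,0,0,0],[30,0,0,0,0]],
])

```text
time: 32.55
tool_pos: [0.5605, 0.2494, 0.0499]
tool_rot: [0.0, 0.655, 0.755, 0.0]
contact_force: [-0.3, 0.1, -1.5]
gripper_width: 0.423
grasp_force: 60.3
```

>>> servo_tool([
  [[30,0,0,-0.003,0],[30,0,0,-0.002,0],[30,0,0,-0.001,0],[30,0,0,0,0],[30,0,0,0,0],[30,0,0,0,0],[30,0,0,0,0],[30,0,0,0,0]],
])

```text
time: 33.35
tool_pos: [0.5603, 0.2493, 0.0438]
tool_rot: [0.0, 0.655, 0.755, 0.0]
contact_force: [0.3, 0.4, -1.3]
gripper_width: 0.42
grasp_force: 60.3
```

>>> servo_tool([
  [[30,0,0,-0.0015,0],[30,0,0,0,0],[48,0,0,0,0],[52,0,0,0,0],[58,0,0,0,0],[58,0,0,0,0],[58,0,0,0,0],[58,0,0,0,0]],
])

```text
time: 34.15
tool_pos: [0.5603, 0.2493, 0.0423]
tool_rot: [0.0, 0.655, 0.755, 0.0]
contact_force: [-0.5, -0.2, 0.0]
gripper_width: 0.581
grasp_force: 0.0
```

>>> servo_tool([
  [[58,0,0,0.005,0],[58,0,0,0.01,0],[58,0,0,0.03,0],[58,0,0,0.04,0],[58,0,0,0.03,0],[58,0.01,-0.03,0,0],[58,0.01,-0.045,0,0],[58,0.01,-0.045,0,0]],
])

```text
time: 34.95
tool_pos: [0.5908, 0.1285, 0.1591]
tool_rot: [0.001, 0.655, 0.756, 0.001]
contact_force: [0.0, -0.1, 0.3]
gripper_width: 0.578
grasp_force: 0.0
```

>>> servo_tool([
  [[58,0,-0.045,0,0],[58,0,-0.045,0,0],[58,0,-0.045,0,0],[58,0,-0.03,0,0],[58,0,0,0,0],[58,0,0,0,0],[58,0,0,0,0],[58,0,0,0,0]],
])

```text
time: 35.75
tool_pos: [0.5902, -0.0345, 0.1574]
tool_rot: [0.0, 0.655, 0.756, 0.0]
contact_force: [-0.4, -0.3, -0.5]
gripper_width: 0.58
grasp_force: 0.0
```

```bash
python3 - <<'E'
from m import *
ims=[]
for n,b in(('top',(150,250,160,285)),('scene',(90,190,325,450))):
    f=get(n);print(n);report(f,['brass','green','red'] if n=='top' else ['green','red']);ims.append(cv2.resize(f['pixels'][b[0]:b[1],b[2]:b[3],::-1],(390,312),interpolation=2))
cv2.imwrite('pics/a9.png',np.hstack(ims))
E
```

```text
top
green 253 [234. 237.] h 0.0510 cloud [0.4564 0.2181] ray [0.4564 0.2163]
red 54 [317.  68.] h 0.0222 cloud [0.8229 0.0461] ray [0.8234 0.0465]
scene
green 74 [353. 134.] h 0.0522 cloud [0.4569 0.2233] ray [0.4583 0.2188]
green 193 [346. 325.] h 0.0104 cloud [ 0.7818 -0.1379] ray [ 0.7837 -0.1371]
red 232 [198.   6.] h 0.2841 cloud [0.0536 0.081 ] ray [0.0538 0.0803]
red 32 [225.   3.] h 0.2793 cloud [0.0784 0.1392] ray [0.0772 0.1388]
red 337 [250.   9.] h 0.4863 cloud [ 0.4897 -0.0596] ray [ 0.4913 -0.0609]
red 79 [265.  30.] h 0.4781 cloud [ 0.5316 -0.0711] ray [ 0.5327 -0.0716]
red 28 [142.  30.] h 0.2734 cloud [ 0.0368 -0.0623] ray [ 0.0405 -0.0641]
red 55 [296.  52.] h 0.4614 cloud [ 0.5757 -0.0571] ray [ 0.5757 -0.0585]
red 128 [236. 219.] h 0.0147 cloud [ 0.4392 -0.1482] ray [ 0.4395 -0.1482]
red 51 [425. 275.] h 0.0236 cloud [0.8242 0.0477] ray [0.8244 0.0484]
```

View pics/a9.png

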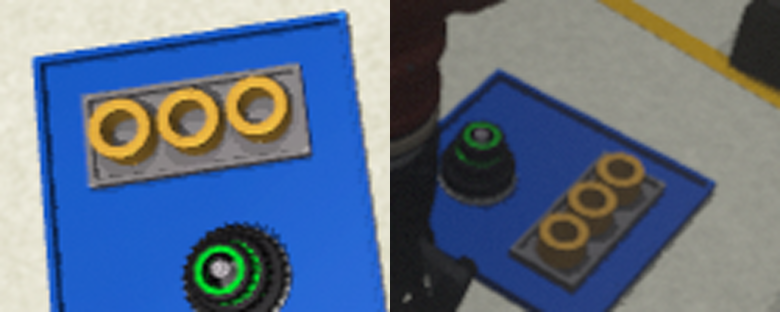

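The bearing stands upright midway between its two undisturbed neighbours (top view x≈120, 190, 258), and the three green gears are nested on the spindle. Rejects were not touched. Handing in.

```bash
python3 -c "
from plant import manip;print(manip.job_done())"
```

```text
the job is handed in; nothing more can be done
None
```

I handed in the finished kit: the large, medium and small green gears are stacked on the spindle, the brass bearing stands upright in the middle of the rack gap, the rejects and racked bearings look undisturbed in the last pictures, and the gripper is clear; the hand-in returned no verdict.

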